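# Find the thread hand of an arbor nut, loosen it and draw the slotted plate

### The arm

A 6-joint arm with a two-finger parallel gripper is mounted at the origin on a cart in front of the work surface, level with it; the furniture and walls round the work are solid. World frame = base frame: x ahead of the robot, y to its left, z up, the work surface at z = 0. Lengths are in m, angles in rad, forces in N, time in s.
With the tool pointing down it reaches from about 0.3 to 0.875 m from the base axis. Payload 6.4 kg.
Tool frame: the origin (TCP) lies between the finger pads; the fingertips stand ctrl.tip_extent ahead of it and the grasp point (between the pads) is the TCP (ctrl.tip_extent is the distance from the TCP to the fingertips, in m); z points along the fingers, y is the line along which they close (so a half turn about z gives the same grasp; the last joint's range is limited). The gripper opens to 85 mm and grips with 20 to 120 N. Pads are 22 mm wide; open, the fingers measure 114 mm over their backs; the gripper's body (76 mm by 85 mm) begins 54 mm behind the grasp point. The pads swing forward as they close: fully open they stand 13 mm farther back than shut.
Start: joints at [1.091, 0.181, 1.607, -0, 1.354, -0.206], TCP at [0.155, 0.554, 0.25] pointing down, gripper open.
Joint ranges: [-2.99, 2.99], [-0.89, 2.07], [0.3, 2.58], [-1.14, 4.28], [0, 2.63], [-3.12, 3.12]. Speed limits (rad/s): [2.57, 2.57, 3.01, 3.14, 3.14, 3.14].

### API

Orientations are given as a unit quaternion [w, x, y, z].
In Python, from bench import ctrl gives the robot as it stands.
- The arm moves only by the tool send_rows, never from a script. Its arguments are lists of equal length, an entry for each row: "dr": the turn, a rotation vector about the tool's x, y, z in units of 6 degrees (1.0 is 6 degrees), a list of three; "xyz": the shift along the tool's x, y, z in cm, a list of three; "jaw": the opening in per cent of the stroke, from 0 (shut) to 100 (fully open). In form: {"dr": [[wx, wy, wz], ...], "xyz": [[dx, dy, dz], ...], "jaw": [jaw, ...]}. A call has exactly 8 rows; each row is the pose to reach, as a shift and turn from the pose commanded when the call began, along the tool's axes at that moment; what a row does not reach only later rows make up. A row lasts 1/8 s, in which the tool goes at most 62.5 mm and 10.7 degrees, less where a joint would pass 70% of its speed; a pose out of reach is approached as far as the arm can. A call with a gripper value outside its range is refused whole. The fingers move at their own pace and stop on an object; the grip force is fixed at half the most. Time passes only in rows, so rows that repeat a pose let the fingers close, or fill a call up. It gives the time, the measured TCP pose, the force, the opening and the grip force at its end, in the units of the state.
- ctrl.get_obs(): the state, without advancing time (a new reading comes with each control period).
- ctrl.camera(name): name is "scene" or "side" or "wrist"; returns the picture (420x560x3 uint8, red, green, blue); there is no depth.
- ctrl.calibration(name): a dict with "camera_matrix" (3x3 intrinsics, pixels), "world_from_camera" (4x4, takes a point from camera to world coordinates). Camera axes: x right, y up, looking along -z (the intrinsics and any distortion apply to the point x, -y, -z); pixel columns grow to the right and rows downward; lengths in m; the calibration is good to about 2 mm. A picture is of the moment at which its call begins: read the wrist's pose just before it. calibration takes no time and is no camera call; for the wrist camera it gives the pose at the moment of the call.
- ctrl.hand_in(): hands the job in; it is judged then, once.
The state is a dict: "time_s": time; "q": joint angles; "dq": joint speeds; "joint_efforts": joint torques, N m; "eef_pos": TCP position; "eef_rot": TCP orientation; "wrist_force": force on the tool from outside, world axes, zero at the start; "torque": the same for the moment, N m; "opening": opening from 0.0 (shut) to 1.0 (fully open); "grasp_force": force on a finger pad.
Only numpy, scipy, OpenCV 4.12 (cv2) and the standard library are available. Lean on these libraries where they do the work, as an engineer would, in place of code of your own. Each camera call takes 0.05 s, during which the arm holds its last target. There are 200 camera calls.

### The job

The worn disc on the arbor stand is to be changed: loosen the crank nut on top until it is well clear of the slotted plate below it, then draw the plate out sideways by its fin and lay it flat in the parts tray. Nobody knows whether the nut has a left-hand or a right-hand thread, so try it gently both ways and never force it where it will not turn, tightening or at the end of its travel, as that strains the spindle. Leave the loosened nut up, and leave the drill chuck, the bolt and the big nut beside the work alone.

Things in the scene. Friction and masses are not known exactly. Their poses are not given: they have to be found in the camera images.
- stand: grey arbor stand fixed to the bench: 100x100x12 mm foot, round drum, on it a level worn 112 mm grinding disc. Origin: centre of the foot's underside; z up along the upright spindle. The slotted plate's tail points to the stand's -x and is drawn out that way; the crank of the tight nut points to its +x. The nut loosens in one direction only, anticlockwise or clockwise, which varies.
- spindle (a joint): elastic twist of the 10 mm spindle (rad, 0 at rest, + anticlockwise from above), 8 N m per rad; it carries the nut and springs back. Over 0.12 rad either way (0.96 N m, 15 N across the crank handle) damages it. Loosening the nut takes 0.35 N m (5.4 N at the handle, twist 0.045 rad); the tightening way the nut does not turn and only the spindle twists.
- handle (a point): point on the nut's upright round crank handle, 14 mm below its top: 12 mm thick, 65 mm from the spindle's axis, 100 mm above the bench with the nut tight; crank arm's top 26 mm below this point. Grip from above and lead it in an arc. The nut turns 1.7 rad to a stop, climbing 3.6 mm per rad, and stays where left. The handle does not spin freely: turned in a tight grip it drags.
- nut_face (a point): centre of the nut's lower flange face (36 mm across), on the spindle's axis; 51.5 mm above the bench when tight. An 18 mm round boss reaches 4 mm below this face into the plate's pocket and locks the plate sideways; it is well clear once the nut has climbed 5 mm.
- plate: loose steel slotted plate, about 0.2 kg, 6 mm thick, lying on the disc under the nut, underside 45 mm above the bench: a U 54 mm wide, x = -29 to +27 mm, with a 22 mm square pocket round the spindle and a 14 mm mouth open to its +x; a 10 mm wide tail runs to x = -72 mm. Origin: pocket centre, on the underside; z up. Drawn 60 mm along its -x it is free of spindle and nut.
- fin (a point): grip point on the upright fin at the end of the plate's tail, 58 mm from the plate's origin along its -x and 28 mm above its underside. The fin is 10 mm thick (across the plate's y), 28 mm long (along x) and its top is 36 mm above the plate's underside.
- parts_tray: open dark metal tray fixed to the bench, 150 mm (x) x 110 mm (y), 22 mm high, walls and floor 4 mm. Origin: centre of its underside. Stands to the left or the right of the stand.
- chuck: black drill chuck lying behind the work, 45x66x45 mm, to be left alone. Origin at the middle of its underside.
- loose_bolt: dark hex bolt lying in front of the work, 22x78x19 mm, to be left alone. Origin at the middle of its underside.
- big_nut: rusty hex nut lying behind the work, 32x36x16 mm, to be left alone. Origin at the middle of its underside.
Mind the look-alikes: they are no part of the job. Of the things that look like the plate, the larger one is meant.

How it is judged:
On the way, in this order (a step that is already met when the one before it is completed fails the run):
1. the nut is loosened: it has climbed at least 4.7 mm (z of nut_face in the frame of stand above 0.0562 m), for 0.2 s.
2. the plate is drawn out, its origin over 50 mm from the spindle's axis (horizontal distance between plate and stand above 0.05 m), for 0.1 s.
At the end, for the whole second after the job is handed in: The nut is still at least 4.2 mm above its tight height, and the plate lies in the parts tray at rest: its origin and its fin inside the tray's outline, its underside less than 10 mm above the tray's underside (floor 4 mm), level within 0.12 rad, fin up (z of nut_face in the frame of stand above 0.0557 m and x of plate in the frame of parts_tray between -0.075 and 0.075 m and y of plate in the frame of parts_tray between -0.055 and 0.055 m and x of fin in the frame of parts_tray between -0.075 and 0.075 m and y of fin in the frame of parts_tray between -0.055 and 0.055 m and z of plate in the frame of parts_tray below 0.01 m and angle between plate's own z axis and vertical below 0.12 rad and linear speed of plate below 0.02 m/s); the robot touches nothing.
It fails at once if the spindle is forced: twisted more than 0.12 rad either way (value of joint spindle above 0.12 rad or value of joint spindle below -0.12 rad).
It fails at once if a bystander (drill chuck, bolt, big nut) is moved more than 20 mm (distance of any of chuck, loose_bolt, big_nut from where it was at the start of the episode above 0.02 m).
It also fails if it takes over 69 s, if anything falls off the work surface, if the arm or the gripper's body presses on something with over 40 N, if the wrist force passes 120 N, or if a joint passes its speed limit or range.

## Working session

There is one attempt and no reset: what is moved stays moved. The work goes in short steps, Python scripts to look and compute and a tool call to move; the robot and the scene stay as the last step left them, time stands still between calls to the robot, and variables do not carry over. Pictures are saved under pics/ and viewed, at most 10 in all, crops included, and the job is handed in when it is done.

Besides the shell and the picture viewer there is one more tool, called after "Emit:" by a JSON object that holds its "fn" and its "kwargs". send_rows: Moves the arm, as the interface text tells. Its arguments: {"type":"object","properties":{"dr":{"type":"array","items":{"type":"array","items":{"type":"number"}}},"xyz":{"type":"array","items":{"type":"array","items":{"type":"number"}}},"jaw":{"type":"array","items":{"type":"number"}}},"required":["dr","xyz","jaw"]}

```bash
mkdir -p pics
python3 - <<'E'
from bench import ctrl
import cv2,numpy as np
for n in ("scene","side"):
    im=ctrl.camera(n); cv2.imwrite(f"pics/{n}0.png",im[:,:,::-1])
    c=ctrl.calibration(n); print(n,np.round(c["camera_matrix"],1).tolist(),np.round(c["world_from_camera"],4).tolist(),[k for k in c])
print(ctrl.get_obs(),ctrl.tip_extent)
E
```

```text
scene [[529.0, 0.0, 280.4], [0.0, 529.0, 204.0], [0.0, 0.0, 1.0]] [[-0.9048, 0.2033, -0.3741, 0.2279], [-0.4254, -0.4711, 0.7727, 0.7773], [-0.0192, 0.8583, 0.5128, 0.5334], [0.0, 0.0, 0.0, 1.0]] ['camera_matrix', 'world_from_camera']
side [[516.3, 0.0, 288.1], [0.0, 516.3, 211.9], [0.0, 0.0, 1.0]] [[-0.9915, 0.0847, -0.099, 0.4577], [-0.1299, -0.5851, 0.8005, 0.811], [0.0099, 0.8065, 0.5911, 0.5636], [0.0, 0.0, 0.0, 1.0]] ['camera_matrix', 'world_from_camera']
{'time_s': 0.1, 'q': array([ 1.09069850e+00,  1.81476549e-01,  1.60791387e+00,  4.08061267e-05,
        1.35382702e+00, -2.06313052e-01]), 'dq': array([ 0.00031023, -0.00143284, -0.0021374 ,  0.00047806, -0.00115055,
       -0.00049286]), 'joint_efforts': array([-1.46682269e-04, -4.45870256e+01, -3.52244890e+01, -1.74076522e-04,
        4.03570783e-03, -1.11908298e-05]), 'eef_pos': array([0.15522099, 0.55315871, 0.24946589]), 'eef_rot': array([-2.92134582e-04,  1.36469561e-01,  9.90643931e-01, -7.58308667e-04]), 'wrist_force': array([0.5082708 , 0.32938583, 0.37129949]), 'torque': array([-0.01688427,  0.02467622, -0.01571213]), 'grasp_force': 0.0, 'opening': 0.9989223301067294} 0.019
```

View pics/scene0.png

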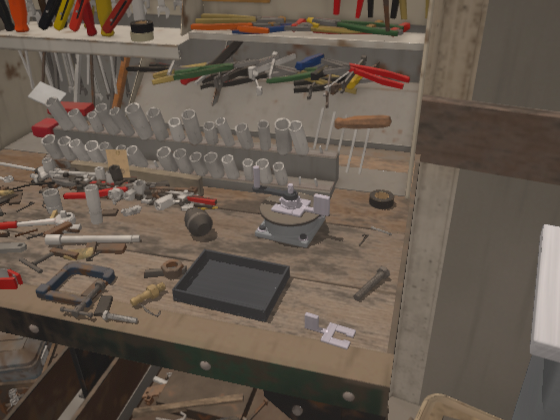

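View pics/side0.png

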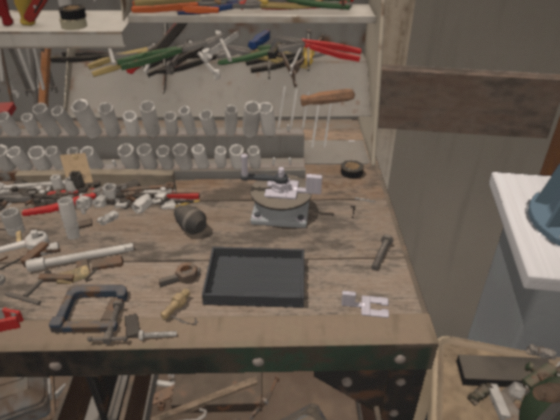

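Scene and side pictures: the stand is at scene (290,220), side (281,205), and the tray is at scene (233,283), side (255,277). There are two plate-like things. One is on the stand under the nut, with its fin at scene (321,205), side (314,184). The other lies on the bench at scene (330,328), side (367,303). The one on the stand fits the description, since it lies on the disc under the nut. I'll confirm this with an enlarged crop.

```bash
python3 - <<'E'
import cv2,numpy as np
a=cv2.imread("pics/scene0.png")[155:255,235:345]; b=cv2.imread("pics/side0.png")[140:240,225:335]
f=lambda m:cv2.resize(m,None,fx=3.6,fy=5.4*0+3.6,interpolation=cv2.INTER_CUBIC)
cv2.imwrite("pics/crop1.png",np.hstack([f(a),f(b)]))
E
cat > h.py <<'E'
import numpy as np,cv2
from bench import ctrl
def ray(n,uv):
    c=ctrl.calibration(n);K=c["camera_matrix"];T=c["world_from_camera"]
    d=np.linalg.inv(K)@np.array([uv[0],uv[1],1.]);d=T[:3,:3]@(d*[1,-1,-1]);return T[:3,3],d/np.linalg.norm(d)
def onz(n,uv,z):
    o,d=ray(n,uv);return o+d*(z-o[2])/d[2]
def tri(p,q):
    A=0;b=0
    for n,uv in (p,q):
        o,d=ray(n,uv);P=np.eye(3)-np.outer(d,d);A=A+P;b=b+P@o
    return np.linalg.solve(A,b)
def proj(n,X):
    c=ctrl.calibration(n);T=c["world_from_camera"];p=T[:3,:3].T@(np.array(X)-T[:3,3]);u=c["camera_matrix"]@(p*[1,-1,-1]);return u[:2]/u[2]
E
python3 - <<'E'
from h import *
print("handle",tri(("scene",(256,167)),("side",(244,156))))
print("fin",tri(("scene",(321,205)),("side",(314,184))))
for n,ps in (("scene",[(207,252),(291,264),(262,316),(175,291)]),("side",[(209,250),(306,250),(305,303),(204,302)])):
    print(n,[np.round(onz(n,p,.022),3).tolist() for p in ps])
E
```

```text
handle [0.63214948 0.03887865 0.10776601]
fin [0.50727779 0.03847219 0.05961862]
scene [[0.646, 0.194, 0.022], [0.507, 0.168, 0.022], [0.495, 0.292, 0.022], [0.638, 0.297, 0.022]]
side [[0.661, 0.199, 0.022], [0.506, 0.177, 0.022], [0.496, 0.293, 0.022], [0.639, 0.311, 0.022]]
```

View pics/crop1.png

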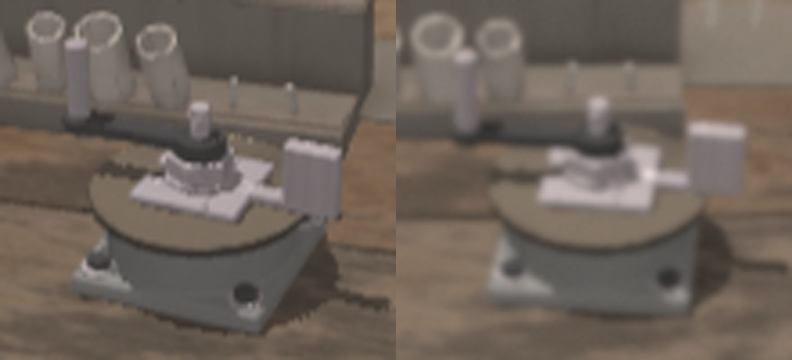

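The crop shows the larger plate lying on the disc under the nut, with its tail and fin to the right (robot side) and the crank handle to the left. That is the target. The bench plate at scene (330,328) is the smaller look-alike and I'll leave it alone.

```bash
cat > fit.py <<'E'
from h import *
from scipy.optimize import least_squares
S=lambda x,y:("scene",(235+x/3.6,155+y/3.6)); D=lambda x,y:("side",(225+(x-396)/3.6,140+y/3.6))
obs=[((.065,0,.114),S(78,43)),((.065,0,.114),D(466,55)),((-.058,0,.081),S(315,145)),((-.058,0,.081),D(718,124)),
 ((.065,0,.074),S(77,124)),((.065,0,.074),D(466,137)),
 ((-.044,.005,.081),S(290,142)),((-.044,.005,.081),D(690,125)),((-.072,.005,.081),S(340,152)),((-.072,.005,.081),D(746,127))]
def res(p,flip=1):
    c,s=np.cos(p[2]),np.sin(p[2])
    return np.concatenate([proj(n,(p[0]+c*X[0]-s*X[1]*flip,p[1]+s*X[0]+c*X[1]*flip,X[2]))-uv for X,(n,uv) in obs])
r=least_squares(res,[.57,.04,0]); print(r.x,np.round(r.fun.reshape(-1,2),1).tolist())
E
python3 fit.py
```

```text
[0.56319064 0.04448915 0.11161682] [[-2.1, 0.9], [0.5, 0.9], [-0.2, -0.9], [1.0, -0.7], [-0.9, -1.6], [1.4, -2.2], [-1.9, 0.1], [0.9, 0.4], [0.1, -0.3], [1.3, 0.2]]
```

Emit:
{"fn": "send_rows", "kwargs": {"dr": [[0,0,-0.46],[0,0,-0.92],[0,0,-1.38],[0,0,-1.84],[0,0,-2.3],[0,0,-2.76],[0,0,-3.22],[0,0,-3.68]], "xyz": [[-4.7,-3.44,-0.45],[-9.4,-6.88,-0.9],[-14.1,-10.3,-1.35],[-18.8,-13.8,-1.8],[-23.5,-17.2,-2.25],[-28.2,-20.6,-2.7],[-32.9,-24.1,-3.15],[-37.6,-27.5,-3.6]], "jaw": [100,100,100,100,100,100,100,100]}}

```text
time_s: 1.1
eef_pos: [0.4438, 0.1855, 0.2863]
eef_rot: [-0.0, -0.056, 0.998, 0.0]
wrist_force: [0.7, 0.6, 1.0]
opening: 1.003
grasp_force: 0.0
```

```bash
cat >> h.py <<'E'
from scipy.spatial.transform import Rotation as Ro
def to(xyz,yaw=None):
    "shift in cm (tool axes) and turn (6 deg units) to reach TCP xyz, tool-down with tool x at yaw rad"
    o=ctrl.get_obs();q=o["eef_rot"];R=Ro.from_quat([q[1],q[2],q[3],q[0]])
    s=R.inv().apply(np.array(xyz)-o["eef_pos"])*100
    w=None
    if yaw is not None:
        c,n=np.cos(yaw),np.sin(yaw);T=Ro.from_matrix(np.array([[c,n,0],[n,-c,0],[0,0,-1]]))
        w=np.degrees((R.inv()*T).as_rotvec())/6
    return np.round(s,2),None if w is None else np.round(w,2)
def st():
    o=ctrl.get_obs();print(o["time_s"],"pos",np.round(o["eef_pos"],4),"q6",round(o["q"][5],2),"F",np.round(o["wrist_force"],1),"T",np.round(o["torque"],2),"op",round(o["opening"],3))
E
python3 - <<'E'
from h import *
st();print(to((.55,.05,.30),np.radians(186.4)))
print("rack",onz("scene",(335,192),0.02),onz("scene",(250,185),.02))
E
```

```text
1.1 pos [0.4438 0.1855 0.2863] q6 -1.54 F [0.7 0.6 1. ] T [ 0.05 -0.    0.02] op 1.003
(array([ -9.03, -14.66,  -1.38]), array([ 0.  , -0.  ,  0.01]))
rack [ 0.52356697 -0.0801884   0.02      ] [ 0.69052739 -0.03962206  0.02      ]
```

Emit:
{"fn": "send_rows", "kwargs": {"dr": [[0,0,0],[0,0,0],[0,0,0],[0,0,0],[0,0,0],[0,0,0],[0,0,0],[0,0,0]], "xyz": [[-2.3,-3.7,-0.3],[-4.5,-7.3,-0.7],[-6.8,-11,-1],[-9,-14.7,-1.4],[-9,-14.7,-1.4],[-9,-14.7,-1.4],[-9,-14.7,-1.4],[-9,-14.7,-1.4]], "jaw": [100,100,100,100,100,100,100,100]}}

```text
time_s: 2.1
eef_pos: [0.5484, 0.052, 0.3004]
eef_rot: [0.0, -0.056, 0.998, 0.0]
wrist_force: [-0.4, 0.2, -0.4]
opening: 0.997
grasp_force: 0.0
```

Run:
```python
from h import *
st()
c=ctrl.calibration("wrist");np.savez("w1.npz",**c)
im=ctrl.camera("wrist");cv2.imwrite("pics/w1.png",im[:,:,::-1]);print(c)
for X in ((.505,.038,.081),(.628,.052,.114),(.563,.0445,.06)):print(proj("wrist",X))
```

```text
2.1 pos [0.5484 0.052  0.3004] q6 -1.8 F [-0.4  0.2 -0.4] T [-0.05 -0.02  0.01] op 0.997
{'camera_matrix': array([[310.92761807,   0.        , 275.36350813],
       [  0.        , 310.92761807, 212.57029247],
       [  0.        ,   0.        ,   1.        ]]), 'world_from_camera': array([[-1.12330131e-01, -9.52491922e-01, -2.83092000e-01,
         4.76772802e-01],
       [ 9.93670719e-01, -1.07483776e-01, -3.26456877e-02,
         4.35774377e-02],
       [ 6.66956700e-04, -2.84967325e-01,  9.58536999e-01,
         4.23216039e-01],
       [ 0.00000000e+00,  0.00000000e+00,  0.00000000e+00,
         1.00000000e+00]])}
[267.21482554 146.50833479]
[267.42393121 264.5032897 ]
[267.96822097 194.71073017]
```

View pics/w1.png

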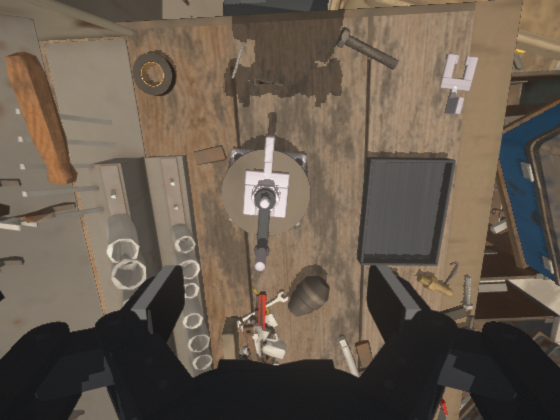

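The wrist view shows the fin at about (270,145), the spindle at (265,203) and the handle at (260,266). The tray is at (405,210), and the chuck at (308,296) is well aside. I'll enlarge for accurate pixels.

Run:
```python
import cv2
a=cv2.imread("pics/w1.png")[125:280,210:330]
cv2.imwrite("pics/w1c.png",cv2.resize(a,None,fx=3.8,fy=3.8,interpolation=cv2.INTER_CUBIC))
```

```text
(no output)
```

View pics/w1c.png

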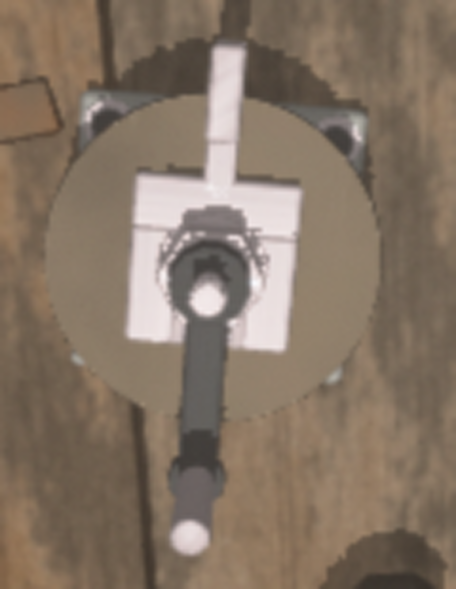

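Run:
```python
from h import *
W=lambda x,y:(210+x/3.8,125+y/3.8)
H=onz("wrist",W(189,538),.114);F=onz("wrist",W(226,92),.081);D=onz("wrist",W(213,257),.045);P=np.mean([onz("wrist",W(*p),.051) for p in ((136,170),(302,187),(288,352),(127,338))],0)
for k in "HFDP":print(k,np.round(eval(k),4))
v=H-F;print("HF len",np.linalg.norm(v[:2]),"yaw",np.arctan2(v[1],v[0]))
print("centre",F[:2]+v[:2]*58/123)
t=[onz("wrist",p,.022) for p in ((371,157),(452,159),(439,265),(360,263))];print(np.round(t,3).tolist(),np.mean(t,0))
h=H.copy();h[2]=.2
print(to(h,H is not None and np.pi+np.arctan2(v[1],v[0])))
st()
```

```text
H [0.6314 0.0439 0.114 ]
F [0.5076 0.0407 0.081 ]
D [0.5642 0.0419 0.045 ]
P [0.5649 0.0422 0.051 ]
HF len 0.12388029836628459 yaw 0.02560990563584939
centre [0.5659771  0.04222705]
[[0.508, 0.17, 0.022], [0.499, 0.274, 0.022], [0.647, 0.296, 0.022], [0.656, 0.184, 0.022]] [0.57736865 0.23127302 0.022     ]
(array([-8.14, -1.73, 10.04]), array([0.  , 0.  , 0.83]))
2.15 pos [0.5485 0.0519 0.3004] q6 -1.8 F [ 0.6 -0.5  0. ] T [-0.01  0.01 -0.01] op 1.002
```

Run:
```python
from h import *
S=lambda x,y:("scene",(235+x/3.6,155+y/3.6)); D=lambda x,y:("side",(225+(x-396)/3.6,140+y/3.6));W=lambda x,y:("wrist",(210+x/3.8,125+y/3.8))
for nm,z,ps in (("Htop",.114,(S(78,43),D(466,55),W(189,538))),("fin",.081,(S(315,146),D(718,124),W(226,92)))):
    print(nm,[np.round(onz(*p,z),4).tolist() for p in ps], [np.round(tri(ps[i],ps[j]),4).tolist() for i,j in ((0,1),(0,2),(1,2))])
q=tri(S(200,105),W(209,297));print("spindle top",q,tri(D(598,102),W(209,297)))
```

```text
Htop [[0.626, 0.0471, 0.114], [0.6292, 0.0488, 0.114], [0.6314, 0.0439, 0.114]] [[0.6319, 0.0366, 0.1074], [0.63, 0.0435, 0.1125], [0.6313, 0.044, 0.1117]]
fin [[0.5038, 0.0417, 0.081], [0.5072, 0.0405, 0.081], [0.5076, 0.0407, 0.081]] [[0.5078, 0.0307, 0.0746], [0.5061, 0.0402, 0.0799], [0.5074, 0.0407, 0.0812]]
spindle top [0.56456913 0.04185681 0.09049127] [0.56603841 0.04215521 0.08926587]
```

Emit:
{"fn": "send_rows", "kwargs": {"dr": [[0,0,0.4],[0,0,0.83],[0,0,0.83],[0,0,0.83],[0,0,0.83],[0,0,0.83],[0,0,0.83],[0,0,0.83]], "xyz": [[-2,-0.4,3],[-4,-0.9,6],[-6,-1.3,9],[-8.1,-1.7,12],[-8.1,-1.7,14],[-8.1,-1.7,14],[-8.1,-1.7,14],[-8.1,-1.7,14]], "jaw": [55,55,55,55,55,55,55,55]}}

```text
time_s: 3.15
eef_pos: [0.6319, 0.0433, 0.1621]
eef_rot: [0.001, -0.012, 1.0, -0.0]
wrist_force: [0.3, 0.4, -0.3]
opening: 0.547
grasp_force: 0.0
```

Run:
```python
from h import *
st();print(to((.631,.0438,.104),np.pi+.025))
c=ctrl.calibration("wrist");im=ctrl.camera("wrist");cv2.imwrite("pics/w2.png",im[:,:,::-1])
print(proj("wrist",(.631,.0438,.114)))
```

```text
3.15 pos [0.6319 0.0433 0.1621] q6 -1.71 F [ 0.3  0.4 -0.3] T [-0.05  0.03 -0.  ] op 0.547
(array([0.1 , 0.06, 5.81]), array([-0.  ,  0.03, -0.  ]))
[276.70483738 245.61950868]
```

View pics/w2.png

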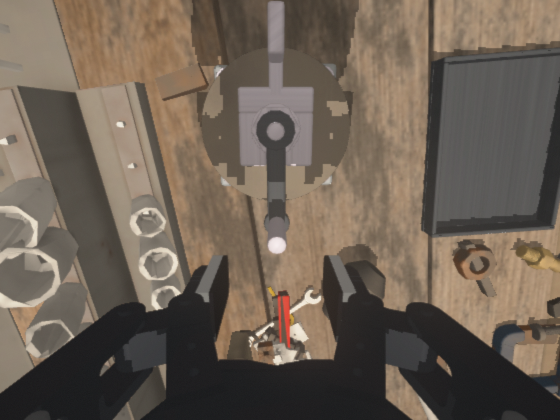

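The wrist view confirms that the handle top at (277,245) matches its predicted (276.7,245.6) and is centred between the fingers. I'll lower and narrow the jaws loosely around it.

Emit:
{"fn": "send_rows", "kwargs": {"dr": [[0,0,0],[0,0,0],[0,0,0],[0,0,0],[0,0,0],[0,0,0],[0,0,0],[0,0,0]], "xyz": [[0.1,0,1.5],[0.1,0,3],[0.1,0,4.5],[0.1,0,5.8],[0.1,0,5.8],[0.1,0,5.8],[0.1,0,5.8],[0.1,0,5.8]], "jaw": [55,55,55,45,35,25,18,18]}}

```text
time_s: 4.2
eef_pos: [0.6307, 0.0432, 0.103]
eef_rot: [0.001, -0.012, 1.0, -0.0]
wrist_force: [-0.3, 0.3, -0.2]
opening: 0.181
grasp_force: 0.0
```

```bash
python3 -c "
from h import *
st();print(to((.631,.0438,.104),np.pi+.025))"
```

```text
4.2 pos [0.6307 0.0432 0.103 ] q6 -1.71 F [-0.3  0.3 -0.2] T [-0.01  0.03 -0.06] op 0.181
(array([-0.03,  0.06, -0.1 ]), array([-0.  ,  0.01, -0.  ]))
```

Emit:
{"fn": "send_rows", "kwargs": {"dr": [[0,0,0],[0,0,0],[0,0,0],[0,0,0],[0,0,0],[0,0,0],[0,0,0],[0,0,0]], "xyz": [[0,0.1,0],[0,0.2,0],[0,0.3,0],[0,0.4,0],[0,0.5,0],[0,0.55,0],[0,0.55,0],[0,0.55,0]], "jaw": [18,18,18,18,18,18,18,18]}}

```text
time_s: 5.2
eef_pos: [0.6303, 0.0484, 0.1024]
eef_rot: [0.0, -0.012, 1.0, -0.0]
wrist_force: [0.1, -4.3, 0.7]
opening: 0.183
grasp_force: 2.2
```

Emit:
{"fn": "send_rows", "kwargs": {"dr": [[0,0,0],[0,0,0],[0,0,0],[0,0,0],[0,0,0],[0,0,0],[0,0,0],[0,0,0]], "xyz": [[0,0.05,0],[0,0.1,0],[0,0.15,0],[0,0.15,0],[0,0.15,0],[0,0.15,0],[0,0.15,0],[0,0.15,0]], "jaw": [18,18,18,18,18,18,18,18]}}

```text
time_s: 6.2
eef_pos: [0.6303, 0.0497, 0.1024]
eef_rot: [0.0, -0.012, 1.0, -0.0]
wrist_force: [0.5, -6.6, 1.1]
opening: 0.181
grasp_force: 3.0
```

Emit:
{"fn": "send_rows", "kwargs": {"dr": [[0,0,0],[0,0,0],[0,0,0],[0,0,0],[0,0,0],[0,0,0],[0,0,0],[0,0,0]], "xyz": [[0,0.05,0],[0,0.1,0],[0,0.1,0],[0,0.1,0],[0,0.1,0],[0,0.1,0],[0,0.1,0],[0,0.1,0]], "jaw": [18,18,18,18,18,18,18,18]}}

```text
time_s: 7.2
eef_pos: [0.6303, 0.0507, 0.1025]
eef_rot: [0.0, -0.012, 1.0, -0.0]
wrist_force: [-0.3, -6.5, 0.5]
opening: 0.182
grasp_force: 3.0
```

Emit:
{"fn": "send_rows", "kwargs": {"dr": [[0,0,0],[0,0,0],[0,0,0],[0,0,0],[0,0,0],[0,0,0],[0,0,0],[0,0,0]], "xyz": [[0,0.05,0],[0,0.1,0],[0,0.15,0],[0,0.15,0],[0,0.15,0],[0,0.15,0],[0,0.15,0],[0,0.15,0]], "jaw": [18,18,18,18,18,18,18,18]}}

```text
time_s: 8.2
eef_pos: [0.6303, 0.0522, 0.1025]
eef_rot: [0.0, -0.012, 1.0, -0.0]
wrist_force: [0.1, -6.2, 1.0]
opening: 0.178
grasp_force: 3.0
```

```bash
python3 -c "
from h import *
st()
for i in range(6): ctrl.camera('side'); print(np.round(ctrl.get_obs()['wrist_force'],1))"
```

```text
8.2 pos [0.6303 0.0522 0.1025] q6 -1.7 F [ 0.1 -6.2  1. ] T [-0.95 -0.15  0.  ] op 0.178
[ 1.3 -5.6  0.8]
[ 0.7 -5.4  0.8]
[ 1.5 -6.8  0.9]
[-0.2 -5.3  1. ]
[ 0.4 -5.4  0.8]
[ 1.  -6.7  1.2]
```

```bash
cat > arc.py <<'E'
from h import *
import sys
def pose(phi):
    c=np.array([.5657,.042]);ps=.025+.9*(phi-.026);yaw=np.pi+ps
    ty=np.array([-np.sin(ps),np.cos(ps)])
    p=c+.065*np.array([np.cos(phi),np.sin(phi)])+.0017*ty
    co,s=np.cos(yaw),np.sin(yaw)
    return np.r_[p,.1025+.0036*(phi-.13)],Ro.from_matrix([[co,s,0],[s,-co,0],[0,0,-1]])
o=ctrl.get_obs();q=o["eef_rot"];P,R=o["eef_pos"],Ro.from_quat([q[1],q[2],q[3],q[0]])
a=float(sys.argv[1])
for e in map(float,sys.argv[2:]):
    X=[]
    for f in np.linspace(a,e,9)[1:]:
        p,r=pose(f);X.append((np.round((R.inv()*r).as_rotvec()[2]*180/np.pi/6,1),np.round(R.inv().apply(p-P)*100,2).tolist()))
    print([[0,0,float(x[0])] for x in X]);print([x[1] for x in X]);P,R=pose(e);a=e
E
python3 arc.py .13 .53 .93; python3 -c "
from h import *
st()"
```

```text
[[0, 0, -1.3], [0, 0, -1.8], [0, 0, -2.2], [0, 0, -2.6], [0, 0, -3.0], [0, 0, -3.5], [0, 0, -3.9], [0, 0, -4.3]]
[[0.09, 0.32, -0.02], [0.15, 0.63, -0.04], [0.23, 0.95, -0.05], [0.33, 1.26, -0.07], [0.44, 1.56, -0.09], [0.57, 1.86, -0.11], [0.71, 2.16, -0.13], [0.87, 2.44, -0.15]]
[[0, 0, -0.4], [0, 0, -0.9], [0, 0, -1.3], [0, 0, -1.7], [0, 0, -2.1], [0, 0, -2.6], [0, 0, -3.0], [0, 0, -3.4]]
[[0.03, 0.32, -0.02], [0.08, 0.65, -0.04], [0.15, 0.96, -0.05], [0.23, 1.28, -0.07], [0.32, 1.59, -0.09], [0.43, 1.9, -0.11], [0.56, 2.2, -0.13], [0.7, 2.49, -0.14]]
8.5 pos [0.6303 0.0522 0.1025] q6 -1.7 F [ 1.  -6.7  1.2] T [-0.98 -0.1  -0.01] op 0.183
```

Emit:
{"fn": "send_rows", "kwargs": {"dr": [[0,0,-0.5],[0,0,-1.1],[0,0,-1.6],[0,0,-2.2],[0,0,-2.7],[0,0,-3.2],[0,0,-3.8],[0,0,-4.3]], "xyz": [[0.05,0.32,0],[0.13,0.63,-0.05],[0.2,0.95,-0.05],[0.3,1.25,-0.05],[0.45,1.55,-0.1],[0.55,1.85,-0.1],[0.7,2.15,-0.15],[0.85,2.45,-0.15]], "jaw": [18,18,18,18,18,18,18,18]}}

```text
time_s: 9.5
eef_pos: [0.6209, 0.0765, 0.1038]
eef_rot: [-0.0, -0.236, 0.972, -0.0]
wrist_force: [0.4, -6.8, 1.3]
opening: 0.178
grasp_force: 3.0
```

```bash
python3 arc.py .53 .93 1.3; python3 -c "
from h import *
st()"
```

```text
[[0, 0, -0.4], [0, 0, -0.9], [0, 0, -1.3], [0, 0, -1.7], [0, 0, -2.2], [0, 0, -2.6], [0, 0, -3.0], [0, 0, -3.5]]
[[0.03, 0.31, -0.03], [0.08, 0.63, -0.05], [0.15, 0.95, -0.07], [0.23, 1.27, -0.08], [0.32, 1.58, -0.1], [0.44, 1.88, -0.12], [0.56, 2.18, -0.14], [0.71, 2.48, -0.16]]
[[0, 0, -0.4], [0, 0, -0.8], [0, 0, -1.2], [0, 0, -1.6], [0, 0, -2.0], [0, 0, -2.4], [0, 0, -2.8], [0, 0, -3.2]]
[[0.04, 0.3, -0.02], [0.1, 0.59, -0.03], [0.17, 0.89, -0.05], [0.25, 1.18, -0.07], [0.34, 1.46, -0.08], [0.45, 1.75, -0.1], [0.57, 2.02, -0.12], [0.71, 2.29, -0.13]]
9.5 pos [0.6209 0.0765 0.1038] q6 -2.11 F [ 0.4 -6.8  1.3] T [-1.13 -0.01 -0.02] op 0.178
```

Emit:
{"fn": "send_rows", "kwargs": {"dr": [[0,0,-0.4],[0,0,-0.9],[0,0,-1.3],[0,0,-1.7],[0,0,-2.2],[0,0,-2.6],[0,0,-3.0],[0,0,-3.5]], "xyz": [[0.05,0.3,-0.05],[0.1,0.65,-0.05],[0.15,0.95,-0.05],[0.25,1.25,-0.1],[0.3,1.6,-0.1],[0.45,1.9,-0.1],[0.55,2.2,-0.15],[0.7,2.5,-0.15]], "jaw": [18,18,18,18,18,18,18,18]}}

```text
time_s: 10.5
eef_pos: [0.6034, 0.0953, 0.1052]
eef_rot: [-0.0, -0.409, 0.912, -0.001]
wrist_force: [1.8, -7.4, -0.3]
opening: 0.18
grasp_force: 3.0
```

Emit:
{"fn": "send_rows", "kwargs": {"dr": [[0,0,-0.4],[0,0,-0.8],[0,0,-1.2],[0,0,-1.6],[0,0,-2.0],[0,0,-2.4],[0,0,-2.8],[0,0,-3.2]], "xyz": [[0.05,0.3,0],[0.1,0.6,-0.05],[0.15,0.9,-0.05],[0.25,1.2,-0.05],[0.35,1.45,-0.1],[0.45,1.75,-0.1],[0.55,2.0,-0.1],[0.7,2.3,-0.15]], "jaw": [18,18,18,18,18,18,18,18]}}

```text
time_s: 11.5
eef_pos: [0.5822, 0.1056, 0.1069]
eef_rot: [0.001, -0.555, 0.832, -0.001]
wrist_force: [3.9, -4.6, -2.6]
opening: 0.177
grasp_force: 3.0
```

```bash
python3 arc.py 1.3 1.6; python3 -c "
from h import *
st()"
```

```text
[[0, 0, -0.3], [0, 0, -0.6], [0, 0, -0.9], [0, 0, -1.2], [0, 0, -1.6], [0, 0, -1.9], [0, 0, -2.2], [0, 0, -2.5]]
[[0.09, 0.29, 0.0], [0.14, 0.53, -0.01], [0.2, 0.77, -0.03], [0.27, 1.01, -0.04], [0.34, 1.24, -0.06], [0.43, 1.47, -0.07], [0.52, 1.7, -0.08], [0.62, 1.92, -0.1]]
11.5 pos [0.5822 0.1056 0.1069] q6 -2.77 F [ 3.9 -4.6 -2.6] T [-0.87 -0.66  0.03] op 0.177
```

Emit:
{"fn": "send_rows", "kwargs": {"dr": [[0,0,-0.3],[0,0,-0.6],[0,0,-0.9],[0,0,-1.2],[0,0,-1.4],[0,0,-1.6],[0,0,-1.8],[0,0,-1.8]], "xyz": [[0.1,0.25,0],[0.15,0.55,0],[0.2,0.75,-0.05],[0.25,1.0,-0.05],[0.35,1.25,-0.05],[0.45,1.45,-0.05],[0.5,1.7,-0.1],[0.6,1.9,-0.1]], "jaw": [18,18,18,18,18,18,18,18]}}

```text
time_s: 12.5
eef_pos: [0.5628, 0.1082, 0.1081]
eef_rot: [0.001, -0.631, 0.776, -0.001]
wrist_force: [6.3, -1.6, -2.6]
opening: 0.178
grasp_force: 3.1
```

```bash
python3 -c "
from h import *
o=ctrl.get_obs();st();q=o['eef_rot'];R=Ro.from_quat([q[1],q[2],q[3],q[0]]);x=R.as_matrix();print(np.round(x,3).tolist())
h=o['eef_pos']-.0017*x[:,1]; print('crank',np.arctan2(h[1]-.042,h[0]-.5657)-.026)
print('open/back off',R.inv().apply([0,0,.1])*100)
"
```

```text
12.5 pos [0.5628 0.1082 0.1081] q6 -2.95 F [ 6.3 -1.6 -2.6] T [-0.34 -0.91 -0.03] op 0.178
[[-0.204, -0.979, 0.003], [-0.979, 0.204, 0.001], [-0.001, -0.003, -1.0]]
crank 1.5631223591471781
open/back off [-0.01211787 -0.02974942 -9.99994841]
```

Emit:
{"fn": "send_rows", "kwargs": {"dr": [[0,0,0],[0,0,0],[0,0,0],[0,0,0],[0,0,0],[0,0,0],[0,0,0],[0,0,0]], "xyz": [[0,-0.1,0],[0,-0.2,0],[0,-0.2,0],[0,-0.2,-2],[0,-0.2,-4.5],[0,-0.2,-7.5],[0,-0.2,-11],[0,-0.2,-14]], "jaw": [22,26,30,32,40,50,50,50]}}

```text
time_s: 13.5
eef_pos: [0.5632, 0.1078, 0.2489]
eef_rot: [-0.0, -0.631, 0.776, 0.0]
wrist_force: [-0.3, 0.8, 0.3]
opening: 0.503
grasp_force: 0.0
```

```bash
python3 -c "
from h import *
st();print(to((.505,.041,.2),np.pi+.025))"
```

```text
13.5 pos [0.5632 0.1078 0.2489] q6 -2.95 F [-0.3  0.8  0.3] T [ 0.   -0.06 -0.06] op 0.503
(array([7.73, 4.34, 4.89]), array([ 1.00e-02, -0.00e+00,  1.28e+01]))
```

Emit:
{"fn": "send_rows", "kwargs": {"dr": [[0,0,1.6],[0,0,3.2],[0,0,4.8],[0,0,6.4],[0,0,8.0],[0,0,9.6],[0,0,11.2],[0,0,12.8]], "xyz": [[1,0.6,0.5],[2,1.1,1],[3,1.7,2],[4,2.2,2.5],[5,2.8,3],[6,3.3,4],[7,4,4.9],[7.7,4.3,4.9]], "jaw": [50,50,50,50,50,50,50,50]}}

```text
time_s: 14.5
eef_pos: [0.5043, 0.041, 0.1977]
eef_rot: [-0.001, -0.01, 1.0, 0.0]
wrist_force: [0.6, 0.8, 0.5]
opening: 0.499
grasp_force: 0.0
```

```bash
python3 -c "
from h import *
st();print(to((.5073,.0408,.074),np.pi+.025))
im=ctrl.camera('wrist');cv2.imwrite('pics/w3.png',im[:,:,::-1])
print(proj('wrist',(.5073,.0407,.081)),proj('wrist',(.5657,.042,.09)))
"
```

```text
14.5 pos [0.5043 0.041  0.1977] q6 -1.74 F [0.6 0.8 0.5] T [-0.02 -0.01 -0.01] op 0.499
(array([-0.33, -0.03, 12.36]), array([ 0.01, -0.03, -0.06]))
[275.78236365 217.36203628] [276.48822905 287.45663855]
```

View pics/w3.png

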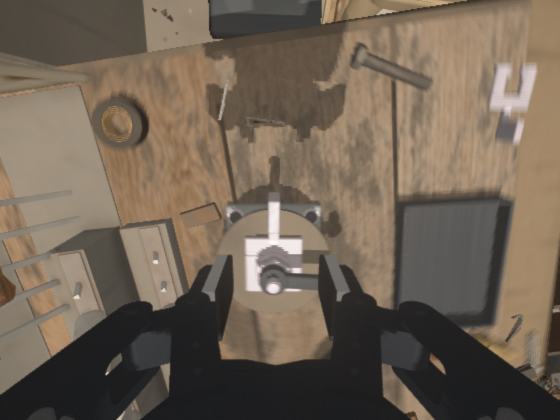

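The wrist view shows the crank now at +y (right, at 320,282) and the fin top centred at (274,216), close to the predicted (276,217). I'll descend and grip the fin.

Emit:
{"fn": "send_rows", "kwargs": {"dr": [[0,0,0],[0,0,0],[0,0,0],[0,0,0],[0,0,0],[0,0,0],[0,0,0],[0,0,0]], "xyz": [[-0.1,0,3],[-0.3,-0.1,6],[-0.3,-0.1,9],[-0.3,-0.1,11],[-0.3,-0.1,12.3],[-0.3,-0.1,12.3],[-0.3,-0.1,12.3],[-0.3,-0.1,12.3]], "jaw": [50,50,50,50,50,50,50,50]}}

```text
time_s: 15.55
eef_pos: [0.5096, 0.0399, 0.0768]
eef_rot: [0.001, -0.012, 1.0, -0.0]
wrist_force: [-0.3, 0.4, -0.1]
opening: 0.498
grasp_force: 0.0
```

Emit:
{"fn": "send_rows", "kwargs": {"dr": [[0,0,0],[0,0,0],[0,0,0],[0,0,0],[0,0,0],[0,0,0],[0,0,0],[0,0,0]], "xyz": [[0,0,0],[0,0,0],[0,0,0],[0,0,0],[0,0,0],[0,0,0],[0,0,0],[0,0,0]], "jaw": [30,15,0,0,0,0,0,0]}}

```text
time_s: 16.55
eef_pos: [0.509, 0.04, 0.0762]
eef_rot: [0.0, -0.012, 1.0, -0.0]
wrist_force: [-0.7, 0.8, 6.5]
opening: 0.102
grasp_force: 59.0
```

Emit:
{"fn": "send_rows", "kwargs": {"dr": [[0,0,0],[0,0,0],[0,0,0],[0,0,0],[0,0,0],[0,0,0],[0,0,0],[0,0,0]], "xyz": [[0,0,-0.1],[0,0,-0.1],[0.3,0,-0.1],[0.7,0,-0.1],[1.2,0,-0.1],[1.8,0,-0.1],[2.4,0,-0.1],[3,0,-0.1]], "jaw": [0,0,0,0,0,0,0,0]}}

```text
time_s: 17.55
eef_pos: [0.4784, 0.0392, 0.0768]
eef_rot: [0.0, -0.012, 1.0, -0.0]
wrist_force: [-0.1, 0.6, -0.6]
opening: 0.101
grasp_force: 58.4
```

Sliding freely; continuing out to about 75 mm.

Emit:
{"fn": "send_rows", "kwargs": {"dr": [[0,0,0],[0,0,0],[0,0,0],[0,0,0],[0,0,0],[0,0,0],[0,0,0],[0,0,0]], "xyz": [[0.6,0,0],[1.2,0,0],[1.8,0,0],[2.5,0,0],[3.2,0,0],[3.9,0,0],[4.7,0,-0.1],[4.7,0,-0.1]], "jaw": [0,0,0,0,0,0,0,0]}}

```text
time_s: 18.55
eef_pos: [0.4312, 0.0381, 0.0778]
eef_rot: [-0.0, -0.012, 1.0, 0.0]
wrist_force: [1.1, -0.1, -1.7]
opening: 0.101
grasp_force: 58.4
```

```bash
python3 -c "
from h import *
st();im=ctrl.camera('wrist');cv2.imwrite('pics/w4.png',im[:,:,::-1])
c,s=np.cos(.1),np.sin(.1)
# origin is fin + 0.058 along -toolx; want mid of plate (origin-.0225 x) at tray centre
for yaw in (.025,.1):
  d=np.array([np.cos(yaw),np.sin(yaw)])
  t=np.array([.5765,.233])-d*(.058-.0225)+0*d
  for z in (.17,.05): print(yaw,t,to((t[0],t[1],z),np.pi+yaw))
print(onz('side',(355,306),.0))
"
```

```text
18.55 pos [0.4312 0.0381 0.0778] q6 -1.78 F [ 1.1 -0.1 -1.7] T [-0.02  0.02 -0.01] op 0.101
0.025 [0.54101109 0.23211259] (array([-11.4 ,  19.13,  -9.2 ]), array([-0.,  0., -0.]))
0.025 [0.54101109 0.23211259] (array([-11.4 ,  19.13,   2.8 ]), array([-0.,  0., -0.]))
0.1 [0.54117735 0.22945591] (array([-11.41,  18.86,  -9.2 ]), array([-0.  ,  0.  , -0.72]))
0.1 [0.54117735 0.22945591] (array([-11.41,  18.87,   2.8 ]), array([-0.  ,  0.  , -0.72]))
[0.42332441 0.26742078 0.        ]
```

View pics/w4.png

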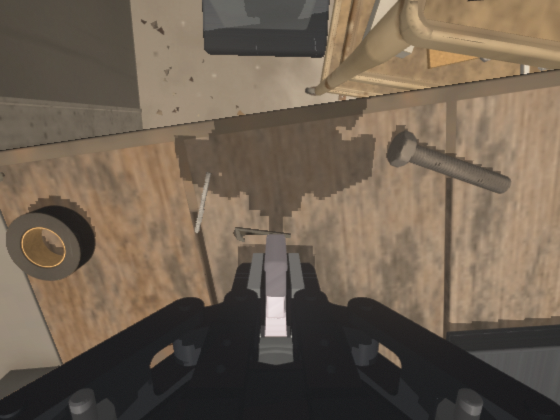

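The wrist view shows the fin gripped between the pads at (276,275), with the plate clear of the stand. The bolt at (450,165) is well aside. Lifting now, then over to the tray.

Emit:
{"fn": "send_rows", "kwargs": {"dr": [[0,0,0],[0,0,0],[0,0,0],[0,0,0],[0,0,0],[0,0,0],[0,0,0],[0,0,0]], "xyz": [[0.3,0,-1],[0.5,0,-3],[0.5,0,-5],[0.5,0,-7],[0.5,0,-9],[0.5,0,-10],[0.5,0,-10],[0.5,0,-10]], "jaw": [0,0,0,0,0,0,0,0]}}

```text
time_s: 19.6
eef_pos: [0.4263, 0.038, 0.1771]
eef_rot: [-0.001, -0.012, 1.0, 0.0]
wrist_force: [-1.0, -0.1, -1.3]
opening: 0.103
grasp_force: 58.5
```

Emit:
{"fn": "send_rows", "kwargs": {"dr": [[0,0,0],[0,0,-0.1],[0,0,-0.3],[0,0,-0.4],[0,0,-0.5],[0,0,-0.7],[0,0,-0.7],[0,0,-0.7]], "xyz": [[-1,3,0],[-3,6,0],[-5,9,0],[-7,12,0],[-9,15,0],[-11,18,0],[-11.9,18.9,0],[-11.9,18.9,0]], "jaw": [0,0,0,0,0,0,0,0]}}

```text
time_s: 20.6
eef_pos: [0.5408, 0.2297, 0.1767]
eef_rot: [-0.001, -0.049, 0.999, -0.0]
wrist_force: [0.1, -0.2, -2.0]
opening: 0.105
grasp_force: 58.7
```

```bash
python3 -c "
from h import *
st();print(to((.5415,.2295,.045),np.pi+.1))
a=ctrl.camera('side');w=ctrl.camera('wrist');cv2.imwrite('pics/s5.png',np.hstack([a[120:330,170:400],w[100:310,180:560]])[:,:,::-1])
"
```

```text
20.6 pos [0.5408 0.2297 0.1767] q6 -1.47 F [ 0.1 -0.2 -2. ] T [-0.03  0.04  0.01] op 0.105
(array([-0.09, -0.02, 13.17]), array([-0.  , -0.02, -0.01]))
```

View pics/s5.png

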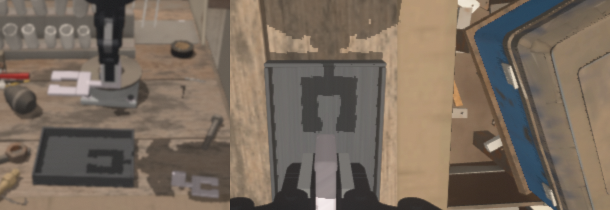

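The plate hangs over the tray: in the wrist crop the fin at (326,160) is midway between the tray walls at 265 and 383. Lowering.

Emit:
{"fn": "send_rows", "kwargs": {"dr": [[0,0,0],[0,0,0],[0,0,0],[0,0,0],[0,0,0],[0,0,0],[0,0,0],[0,0,0]], "xyz": [[0,0,2.5],[0,0,5],[0,0,7.5],[0,0,10],[0,0,12],[0,0,13],[0,0,13.2],[0,0,13.2]], "jaw": [0,0,0,0,0,0,0,0]}}

```text
time_s: 21.7
eef_pos: [0.5417, 0.2299, 0.0465]
eef_rot: [0.001, -0.049, 0.999, 0.0]
wrist_force: [0.4, 0.5, -1.1]
opening: 0.103
grasp_force: 58.8
```

Emit:
{"fn": "send_rows", "kwargs": {"dr": [[0,0,0],[0,0,0],[0,0,0],[0,0,0],[0,0,0],[0,0,0],[0,0,0],[0,0,0]], "xyz": [[0,0,0.2],[0,0,0.4],[0,0,0.6],[0,0,0.7],[0,0,0.8],[0,0,0.85],[0,0,0.85],[0,0,0.85]], "jaw": [0,0,0,0,0,0,0,0]}}

```text
time_s: 22.7
eef_pos: [0.5412, 0.2298, 0.0373]
eef_rot: [0.0, -0.049, 0.999, -0.0]
wrist_force: [-0.4, -0.7, -2.2]
opening: 0.102
grasp_force: 58.8
```

Emit:
{"fn": "send_rows", "kwargs": {"dr": [[0,0,0],[0,0,0],[0,0,0],[0,0,0],[0,0,0],[0,0,0],[0,0,0],[0,0,0]], "xyz": [[0,0,0.05],[0,0,0.1],[0,0,0.15],[0,0,0.2],[0,0,0.2],[0,0,0.2],[0,0,0.2],[0,0,0.2]], "jaw": [0,0,0,0,0,0,0,0]}}

```text
time_s: 23.7
eef_pos: [0.5412, 0.2298, 0.0355]
eef_rot: [0.0, -0.049, 0.999, -0.0]
wrist_force: [-1.3, 0.0, 3.5]
opening: 0.107
grasp_force: 59.3
```

Contact (+3.5 N upward). Releasing and rising.

Emit:
{"fn": "send_rows", "kwargs": {"dr": [[0,0,0],[0,0,0],[0,0,0],[0,0,0],[0,0,0],[0,0,0],[0,0,0],[0,0,0]], "xyz": [[0,0,0],[0,0,0],[0,0,0],[0,0,0],[0,0,-1.5],[0,0,-4],[0,0,-8],[0,0,-13]], "jaw": [15,25,35,35,35,35,35,35]}}

```text
time_s: 24.7
eef_pos: [0.5405, 0.2297, 0.1667]
eef_rot: [-0.001, -0.049, 0.999, -0.0]
wrist_force: [0.9, -0.8, -0.2]
opening: 0.348
grasp_force: 0.0
```

```bash
python3 -c "
from h import *
st();a=ctrl.camera('side');b=ctrl.camera('scene');w=ctrl.camera('wrist')
f=lambda m:cv2.resize(m,None,fx=2,fy=2,interpolation=cv2.INTER_CUBIC)
cv2.imwrite('pics/s6.png',np.hstack([f(a[150:310,190:330]),f(b[160:320,170:340]),cv2.resize(w[60:320,220:440],(180,320))])[:,:,::-1])
"
```

```text
24.7 pos [0.5405 0.2297 0.1667] q6 -1.47 F [ 0.9 -0.8 -0.2] T [ 0.04 -0.05  0.01] op 0.348
```

View pics/s6.png

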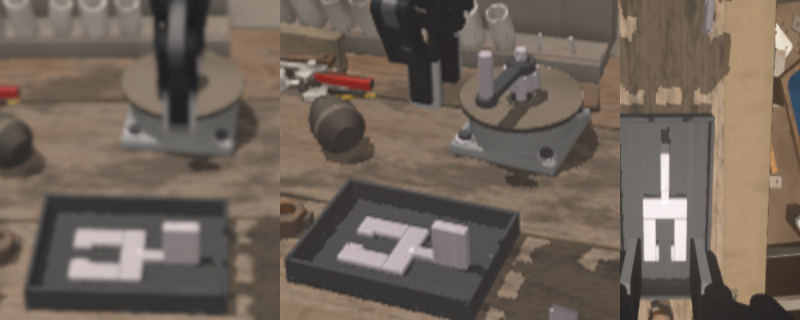

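The plate lies flat in the tray, fin up, at about (440,245) in the middle crop. The nut is still up with the crank turned, and the gripper is clear.

```bash
python3 -c "
from bench import ctrl
print(ctrl.hand_in())"
```

```text
the job is handed in; nothing more can be done
None
```

I loosened the nut anticlockwise and left it up (about 5.5 mm by crank angle), drew the plate out by its fin, laid it flat in the parts tray, and handed the job in; no verdict was returned.

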